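# Load a board carrier under a stage clip

### The job

Load the blue board carrier into the inspection stage: press the clip's red paddle down with one fingertip to raise the jaw and, keeping it down, push the carrier along its channel beneath the jaw with the other fingertip until its tab is fully home against the two end stops. Then let the paddle up so that the jaw clamps the carrier, and take the hand away. Do not lift or tip the carrier, and leave everything else on the bench where it is.

Things in the scene. Friction and masses are not known exactly. Their poses are not given: they have to be found in the camera images.
- stage: Fixed inspection stage on a dark steel base: x -132 to +83, y -107 to +45 mm from its origin, 10 mm high, with an aluminium channel along x. Origin on the bench under the channel's centre line; +x is the way the carrier is pushed, the paddle is on the -y side. Channel floor at z = 20 mm, 53 mm wide; rails each side at y = 26.5 to 34.5 mm, tops z = 28 mm. Place and yaw vary.
- home_stop (a point): Midway between the two dark end-stop posts that stand on the rails (y = +-26.5 to +-34.5 mm, z = 28 to 48 mm), on the plane of their rear faces: stage x = -10, y = 0, z = 36 mm. The front face of the carrier's tab meets the posts here when the carrier is fully home; the carrier's origin is then at stage x = +22 mm, z = 20 mm. Axes as the stage's.
- carrier: Blue flat board carrier with a green board, loose in the channel, 60 to 130 g: plate 76 x 50 x 6 mm, x along the channel as the stage's. Origin: centre of the plate's underside. Starts at stage x = -57 to -35 mm, short of the jaw. An upright blue tab crosses its rear end: x = -38 to -32 mm, 62 mm wide, top 30 mm above the underside; its wings pass over the rails, 10.5 mm above the underside.
- tab_push (a point): Centre of the rear face of the carrier's blue tab, where it is pushed towards stage +x: x = -38, y = 0, z = +18 mm from the carrier's origin, at z = 38 mm over the bench. The face is 62 mm wide and its top is 12 mm above this point. Axes as the carrier's.
- clip (a joint): Angle (rad) of the spring clip, a rocker hinged along stage x at y = -42, z = 36 mm. 0: shut, paddle up, jaw down in the carrier's way. Grows as the paddle is pressed; stop at 0.36. The jaw clears the carrier from 0.14; 0.2 to 0.34 is comfortable. A spring shuts it: pressing mid-paddle takes 2 N to start, 6 N at 0.28. Reads about 0.12 with the jaw resting on the carrier.
- paddle (a point): Red press paddle of the clip: plate 128 mm along stage x, 40 mm wide, 4 mm thick. Point: centre of its top face; shut, at stage x = -61, y = -76, z = 46 mm, tilted up 0.28 rad towards the outer (-y) edge; pressed to 0.28 it lies level at y = -77, z = 36 mm. It may be pressed anywhere along its length, and a fingertip can slide along it (drag up to 6 N).
- jaw (a point): Red foot of the clip's jaw, 30 mm along stage x, 18 mm across, on a steel arm over the channel. Point: centre of its underside; shut, at stage x = +30, y = +3, z = 21.5 mm, 1.5 mm above the channel floor. Rises as the paddle is pressed, and clamps the carrier when the paddle is let up.
- spare_carrier: White spare carrier without a board, loose, same shape and size as the blue one, flat on the bench on the +y side of the stage. Origin: centre of its underside. Leave alone.
- flux_jar: Small jar with yellow cap, loose, 42 mm across, 46 mm high, on the +y side of the stage. Origin: centre of its underside. Leave alone.
- screwdriver: Orange-handled screwdriver, loose, 160 mm long, lying on the -y side of the stage. Leave alone.
- parts_box: Clear open parts box, loose, 70 x 55 x 24 mm, on the -y side of the stage. Origin: centre of its underside. Leave alone.
- cleaner_bottle: Bottle with red cap, loose, 54 mm across, about 130 mm high, off to one side. Origin: centre of its underside. Leave alone.
- wire_spool: White spool, loose, 56 mm across, 40 mm high, off to one side. Origin: centre of its underside. Leave alone.
- tip_cleaner: Black tip-cleaner pot with brass top, loose, 72 mm across, 54 mm high, off to one side. Origin: centre of its underside. Leave alone.
Not all that is in view belongs to the job. Of the things like the carrier, leave any that is orange or turquoise; of the rest the smaller one is meant.

How it is judged:
On the way, in this order (a step that is already met when the one before it is completed fails the run):
1. A finger holds the paddle down so that the jaw is raised, before the carrier has gone under (value of joint clip above 0.14 rad and contact force between the fingers and clip above 0.5 N and x of carrier in the frame of stage below -0.024 m), for 0.2 s.
2. The carrier's front is pushed beneath the jaw while a finger holds the paddle down (x of carrier in the frame of stage above -0.005 m and value of joint clip above 0.11 rad and contact force between the fingers and clip above 0.5 N), for 0.1 s.
At the end, for the whole second after the job is handed in: The carrier lies flat in the channel, at rest, its tab within 3.5 mm of the end stops, and the released clip's jaw presses on it (clip angle 0.06 to 0.14 rad, more than 0.5 N) (x of carrier in the frame of stage between 0.0185 and 0.025 m and y of carrier in the frame of stage between -0.004 and 0.004 m and z of carrier in the frame of stage between 0.018 and 0.0225 m and value of joint clip between 0.06 and 0.14 rad and contact force between clip and carrier above 0.5 N and linear speed of carrier below 0.01 m/s); the robot touches nothing.
It fails at once if The carrier is lifted more than 8 mm off the channel floor (z of carrier in the frame of stage above 0.028 m).
It fails at once if The carrier is tipped by more than 0.2 rad (angle between carrier's own z axis and vertical above 0.2 rad).
It fails at once if Another loose thing on the bench is moved by more than 20 mm (distance of any of spare_carrier, flux_jar, screwdriver, parts_box, cleaner_bottle, wire_spool, tip_cleaner from where it was at the start of the episode above 0.02 m).
It also fails if it takes over 42 s, if anything falls off the work surface, if the arm or the gripper's body presses on something with over 40 N, if the wrist force passes 120 N, or if a joint passes its speed limit or range.

### The arm

A 7-joint arm with a two-finger parallel gripper is mounted at the origin on the work surface. World frame = base frame: x ahead of the robot, y to its left, z up, the work surface at z = 0. Lengths are in m, angles in rad, forces in N, time in s.
With the tool pointing down it reaches from about 0.4 to 0.875 m from the base axis. Payload 19.3 kg.
Tool frame: the origin (TCP) lies at the very end of the fingers, on their centre line; the grasp point (between the pads) lies 19 mm behind it; z points along the fingers, y is the direction in which the jaws open and shut (so a half turn about z gives the same grasp; the last joint's range is limited). The gripper opens to 85 mm and grips with 20 to 120 N. Pads are 22 mm wide; open, the fingers measure 114 mm over their backs; the gripper's body (76 mm by 85 mm) begins 54 mm behind the grasp point. The pads swing forward as they close: fully open they stand 13 mm farther back than shut.
Start: joints at [-1.286, 0.521, -0.036, 1.599, 0.021, 1.021, -0.113], TCP at [0.217, 0.586, 0.231] pointing down, gripper open.
Joint ranges: [-2.91, 2.91], [-0.3, 2.13], [-1.5, 1.42], [0.17, 2.43], [-1.26, 4.41], [0.16, 1.93], [-2.52, 2.52]. Speed limits (rad/s): [1.89, 1.89, 2.39, 2.39, 3.01, 3.01, 3.01].

### API

Orientations are given as [roll, pitch, yaw] about the fixed x, y, z axes, in that order (R = Rz(yaw) Ry(pitch) Rx(roll)).
In Python, from workcell import bot, viewer gives the robot as it stands.
- The arm moves only by the shell command python3 -m creep 'ROWS' [FORCE]. ROWS is JSON, a list of rows, each an object of numbers: "rx", "ry", "rz": the turn, a rotation vector about the tool's x, y, z in degrees; "tx", "ty", "tz": the shift along the tool's x, y, z in mm; "hand": the closure, from -1 (fully open) to 1 (shut), so that 0 is half open. In form: [{"rx": .., "ry": .., "rz": .., "tx": .., "ty": .., "tz": .., "hand": ..}, ...]. A call has 1 to 8 rows; each row is the pose to reach, as a shift and turn from the pose commanded when the call began, along the tool's axes at that moment; what a row does not reach only later rows make up. A row lasts 1/10 s, in which the tool goes at most 50 mm and 8.59 degrees, less where a joint would pass 70% of its speed; a pose out of reach is approached as far as the arm can. A call with a gripper value outside its range is refused whole. The fingers move at their own pace and stop on an object; FORCE is the grip in N (left out, the last holds). Time passes only in rows, so rows that repeat a pose let the fingers close. It gives the time, the measured TCP pose, the force and the opening at its end, in the units of the state.
- bot.observe(): the state, without advancing time (a new reading comes with each control period).
- viewer.grab_frame(name): name is "scene" or "top" or "wrist"; returns a dict with "pixels" (400x640x3 uint8, blue, green, red), "vertical_fov" (degrees; the focal length in pixels is half the picture's height over the tangent of half this angle, whatever the lens; pixels are square), "cx", "cy" (the principal point, pixels), "distortion" ([k1, k2, p1, p2, k3] as OpenCV has them; the pictures are not rectified), "rvec" (rotation vector, rad) and "tvec" (3), from world to camera coordinates, as OpenCV has them; the wrist camera has in their place "tool_from_camera" (4x4, takes a point from camera to tool coordinates, whose origin is the TCP and whose axes are the flange's). Camera axes: x right, y down, z forward; pixel columns grow to the right and rows downward; lengths in m; the calibration is good to about 2 mm. A picture is of the moment at which its call begins: read the wrist's pose just before it. There is no depth.
- bot.job_done(): hands the job in, once; it reports no verdict.
Trained networks look in a picture, given as the dict that the camera call returned (one of the last four; its "shot" number tells which), for a name from the list of things; names that differ only in an ending like _2 or _b are one class to them, and where a whole thing is asked for, a point or a joint stands for the part that bears it (a point fixed in the world has none). Each returns a list of dicts, best first, with "score" (0 to 1); they miss things now and then, are a little off and sometimes report something else, mostly with a low value. They report only what shows in the picture. A call takes as long as a camera call. They do not tell look-alikes from the thing itself.
- viewer.outline_of(target, picture): "mask" (400x640 bool, what is visible of it) and "bbox" ([left, top, right, bottom] in pixels, round what is visible of it).
The state is a dict: "clock": time; "qpos": joint angles; "qd": joint speeds; "joint_efforts": joint torques, N m; "position": TCP position; "tool_rot": TCP orientation; "force": force on the tool from outside, world axes, zero at the start; "moment": the same for the moment, N m; "grip_width": finger opening in m.
Only numpy, scipy, OpenCV 4.12 (cv2) and the standard library are available. Lean on these libraries where they do the work, as an engineer would, in place of code of your own. Each camera call takes 0.05 s, during which the arm holds its last target.

## Working session

There is one attempt and no reset: what is moved stays moved. The work goes in short steps, Python scripts to look and compute and a shell command to move; the robot and the scene stay as the last step left them, time stands still between calls to the robot, and variables do not carry over. Pictures are saved under pics/ and viewed, and the job is handed in when it is done.

```bash
ls; mkdir -p pics
python3 - <<'E'
from workcell import bot, viewer
import cv2
print(bot.observe())
for n in("scene","top","wrist"):
    p=viewer.grab_frame(n); cv2.imwrite(f"pics/a_{n}.png",p["pixels"]); print(n,{k:v for k,v in p.items() if k!="pixels"})
E
```

```text
pics
{'clock': 0.0, 'qpos': array([-1.28619745,  0.5220298 , -0.03633807,  1.59999844,  0.02120522,
        1.02107735, -0.1127775 ]), 'qd': array([-4.54878613e-04,  1.14697443e-04, -3.15575604e-04,  7.78992410e-04,
        6.69614530e-05,  1.37248377e-04, -1.05397496e-03]), 'joint_efforts': array([ 4.43770041e-04, -9.27112412e+01,  1.97979771e+00, -3.69944322e+01,
        1.79544627e-02,  8.03260045e-03, -6.71092698e-05]), 'position': array([0.21704101, 0.58575272, 0.23071919]), 'tool_rot': array([-3.14046763e+00,  7.86878373e-05,  2.78681816e+00]), 'force': array([ 0.45013831, -0.48793257,  0.22033265]), 'moment': array([-0.00136016,  0.04031954, -0.05310816]), 'grip_width': 0.08547715131133266}
scene {'vertical_fov': 47.598818113131415, 'cx': 315.26153497002895, 'cy': 194.55907349671114, 'distortion': array([0.03380963, 0.        , 0.        , 0.        , 0.        ]), 'rvec': array([ 0.715818  ,  2.42516015, -1.36863356]), 'tvec': array([ 0.47522948, -0.08835366,  1.63365529]), 'shot': 1}
top {'vertical_fov': 51.69872024918985, 'cx': 318.03855614526606, 'cy': 196.58635065752517, 'distortion': array([-0.10838111,  0.        ,  0.        ,  0.        ,  0.        ]), 'rvec': array([ 2.19510867, -2.16344783,  0.05217476]), 'tvec': array([-0.00620058,  0.56025132,  1.18228203]), 'shot': 2}
wrist {'vertical_fov': 59.96872891173952, 'cx': 326.1837227975134, 'cy': 203.9779149947496, 'distortion': array([0.00778252, 0.        , 0.        , 0.        , 0.        ]), 'tool_from_camera': array([[ 2.95786413e-05, -9.53434598e-01, -3.01599846e-01,
         7.79317537e-02],
       [ 9.99999615e-01, -2.36231451e-04,  8.44860736e-04,
        -5.01768025e-04],
       [-8.76766826e-04, -3.01599755e-01,  9.53434224e-01,
        -1.42670387e-01],
       [ 0.00000000e+00,  0.00000000e+00,  0.00000000e+00,
         1.00000000e+00]]), 'shot': 3}
```

View pics/a_scene.png

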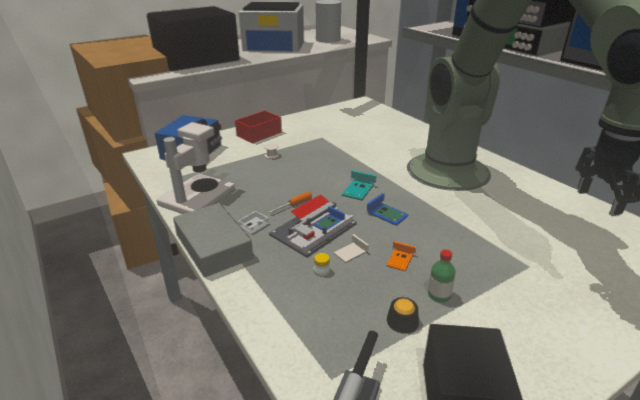

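View pics/a_top.png

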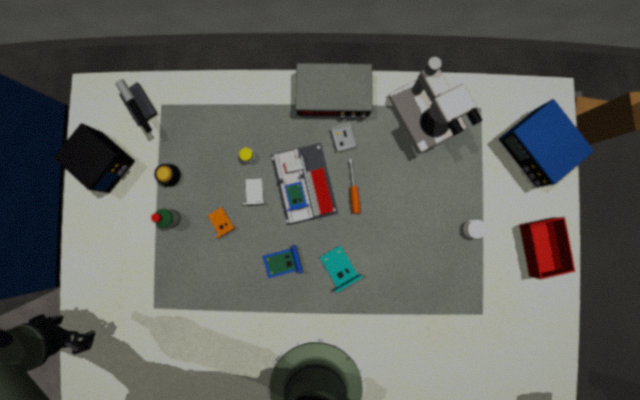

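View pics/a_wrist.png

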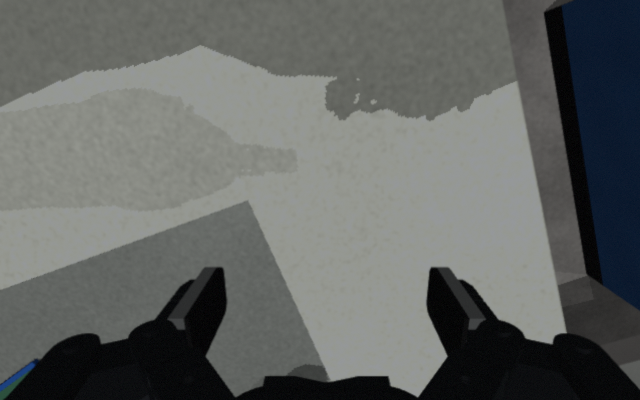

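```bash
cat > h.py <<'E'
import numpy as np, cv2
from workcell import bot, viewer
from scipy.spatial.transform import Rotation as R
def cam(p, st=None):
    f=200/np.tan(np.radians(p["vertical_fov"])/2)
    K=np.array([[f,0,p["cx"]],[0,f,p["cy"]],[0,0,1]])
    if "rvec" in p: Rm=cv2.Rodrigues(p["rvec"])[0]; t=np.array(p["tvec"])
    else:
        T=np.eye(4);T[:3,:3]=R.from_euler('xyz',st["tool_rot"]).as_matrix();T[:3,3]=st["position"]
        W=np.linalg.inv(T@p["tool_from_camera"]);Rm=W[:3,:3];t=W[:3,3]
    return K,np.array(p["distortion"],float),Rm,t
def back(c,uv,z):
    K,D,Rm,t=c
    n=cv2.undistortPoints(np.array(uv,float).reshape(-1,1,2),K,D).reshape(-1,2)
    d=np.c_[n,np.ones(len(n))]@Rm; o=-Rm.T@t
    return o+d*((z-o[2])/d[:,2])[:,None]
def proj(c,X):
    K,D,Rm,t=c
    return cv2.projectPoints(np.array(X,float).reshape(-1,3),cv2.Rodrigues(Rm)[0],t,K,D)[0].reshape(-1,2)
E
python3 - <<'E'
from h import *
p=viewer.grab_frame("top");c=cam(p)
im=p["pixels"]; cv2.imwrite("pics/b.png",cv2.resize(im[120:300,200:400],None,fx=4,fy=3.3*4/3.3*0+3.3,interpolation=cv2.INTER_CUBIC) if 0 else cv2.resize(im[130:280,200:400],None,fx=4,fy=4,interpolation=cv2.INTER_CUBIC))
for n in("stage","clip","paddle","jaw","carrier","tab_push","home_stop","spare_carrier","screwdriver","parts_box","flux_jar"):
    for o in viewer.outline_of(n,p)[:4]:
        m=o["mask"]; ys,xs=np.nonzero(m); r=cv2.minAreaRect(np.c_[xs,ys].astype(np.float32))
        print(n,round(o["score"],2),o["bbox"],back(c,[[xs.mean(),ys.mean()]],0.02)[0].round(3),m.sum(),r)
E
```

```text
stage 0.9 [272.2, 141.5, 336.1, 225.8] [0.603 0.04  0.02 ] 3250 ((303.7059020996094, 183.32354736328125), (73.24575805664062, 52.63022994995117), 75.96376037597656)
clip 0.81 [280.7, 161.5, 335.4, 216.7] [0.591 0.016 0.02 ] 1226 ((313.1312255859375, 183.53939819335938), (67.17411804199219, 32.623023986816406), 56.003543853759766)
jaw 0.83 [285.2, 155.7, 331.3, 217.3] [0.591 0.015 0.02 ] 1088 ((312.77874755859375, 183.21383666992188), (64.7791976928711, 31.551603317260742), 56.929325103759766)
carrier 0.93 [282.4, 183.1, 307.6, 211.3] [0.562 0.066 0.02 ] 457 ((296.1470947265625, 195.58822631835938), (26.436382293701172, 18.432706832885742), 75.96376037597656)
carrier 0.89 [205.4, 205.1, 236.6, 237.3] [0.482 0.285 0.02 ] 481 ((220.10003662109375, 221.7000274658203), (26.385601043701172, 21.913463592529297), 63.43495178222656)
carrier 0.83 [320.0, 245.3, 364.3, 291.6] [ 0.353 -0.064  0.02 ] 981 ((339.2227783203125, 267.953369140625), (39.733821868896484, 29.512441635131836), 59.74356460571289)
carrier 0.72 [263.5, 245.7, 302.5, 277.8] [0.368 0.102 0.02 ] 869 ((282.0764465332031, 263.190
[... 644 characters left out ...]
4.3843688964844, 183.36927795410156), (73.0865249633789, 52.168853759765625), 77.125)
spare_carrier 0.77 [247.5, 176.2, 265.3, 205.5] [0.572 0.19  0.02 ] 413 ((254.5, 191.5), (25.0, 17.0), 90.0)
screwdriver 0.47 [350.7, 188.0, 362.0, 211.0] [ 0.553 -0.104  0.02 ] 189 ((354.5077209472656, 199.06153869628906), (26.543434143066406, 7.6901535987854), 82.87498474121094)
parts_box 0.77 [329.4, 123.1, 353.8, 150.1] [ 0.736 -0.069  0.02 ] 470 ((342.91180419921875, 137.14707946777344), (26.436382293701172, 18.675243377685547), 75.96376037597656)
flux_jar 0.77 [236.7, 144.7, 257.4, 164.2] [0.681 0.213 0.02 ] 211 ((247.00003051757812, 154.50001525878906), (17.677669525146484, 13.435027122497559), 45.0)
```

View pics/b.png

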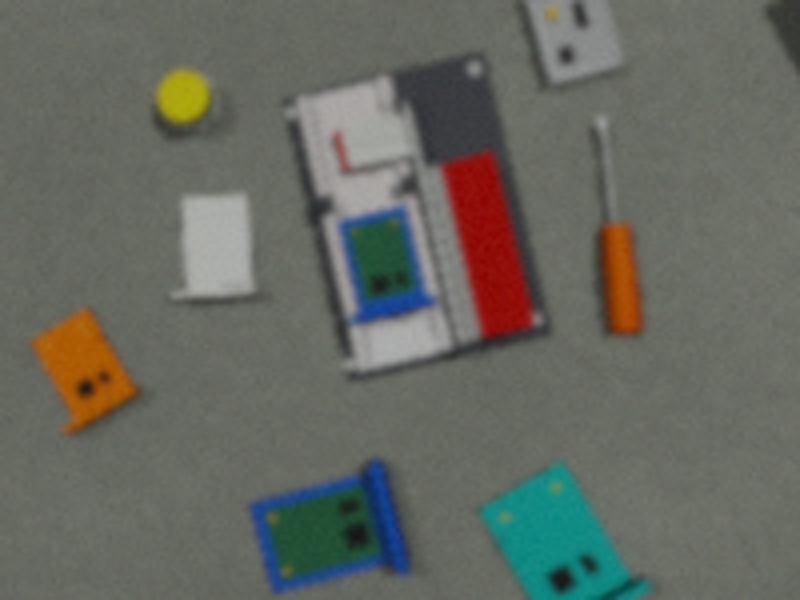

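The candidates are: small blue in the channel (296,196), large blue on the bench (282,263), orange (220,222) and turquoise (339,268). The small blue one is meant. It isn't orange or turquoise, it's the smaller of the two blues, and it sits in the stage channel. The enlarged crop confirms it. Next I move the wrist camera over the stage.

```bash
python3 -m creep '[{"tx":-514,"ty":-371,"tz":30,"rz":-34},{"tx":-514,"ty":-371,"tz":30,"rz":-34},{"tx":-514,"ty":-371,"tz":30,"rz":-34},{"tx":-514,"ty":-371,"tz":30,"rz":-34},{"tx":-514,"ty":-371,"tz":30,"rz":-34},{"tx":-514,"ty":-371,"tz":30,"rz":-34},{"tx":-514,"ty":-371,"tz":30,"rz":-34},{"tx":-514,"ty":-371,"tz":30,"rz":-34}]'
```

```text
schema error: expected keys rx, ry, rz, tx, ty, tz, hand
```

```bash
python3 -m creep '[{"rx":0,"ry":0,"rz":-34,"tx":-514,"ty":-371,"tz":30,"hand":-1},{"rx":0,"ry":0,"rz":-34,"tx":-514,"ty":-371,"tz":30,"hand":-1},{"rx":0,"ry":0,"rz":-34,"tx":-514,"ty":-371,"tz":30,"hand":-1},{"rx":0,"ry":0,"rz":-34,"tx":-514,"ty":-371,"tz":30,"hand":-1},{"rx":0,"ry":0,"rz":-34,"tx":-514,"ty":-371,"tz":30,"hand":-1},{"rx":0,"ry":0,"rz":-34,"tx":-514,"ty":-371,"tz":30,"hand":-1},{"rx":0,"ry":0,"rz":-34,"tx":-514,"ty":-371,"tz":30,"hand":-1},{"rx":0,"ry":0,"rz":-34,"tx":-514,"ty":-371,"tz":30,"hand":-1}]'
```

```text
clock: 1.55
position: [0.4392, 0.2546, 0.2127]
tool_rot: [3.141, 0.001, -2.903]
force: [0.6, 0.5, 0.6]
grip_width: 0.0854
```

```bash
python3 -m creep '[{"rx":0,"ry":0,"rz":0,"tx":-14,"ty":-46,"tz":5,"hand":-1},{"rx":0,"ry":0,"rz":0,"tx":-28,"ty":-92,"tz":10,"hand":-1},{"rx":0,"ry":0,"rz":0,"tx":-42,"ty":-138,"tz":15,"hand":-1},{"rx":0,"ry":0,"rz":0,"tx":-60,"ty":-184,"tz":20,"hand":-1},{"rx":0,"ry":0,"rz":0,"tx":-65,"ty":-220,"tz":20,"hand":-1},{"rx":0,"ry":0,"rz":0,"tx":-65,"ty":-220,"tz":20,"hand":-1},{"rx":0,"ry":0,"rz":0,"tx":-65,"ty":-220,"tz":20,"hand":-1},{"rx":0,"ry":0,"rz":0,"tx":-65,"ty":-220,"tz":20,"hand":-1}]'
python3 - <<'E'
from h import *
s=bot.observe();p=viewer.grab_frame("wrist");print(s["position"],s["tool_rot"],abs(s["qd"]).max())
import pickle;pickle.dump((s,p),open("w1.pkl","wb"))
cv2.imwrite("pics/c.png",p["pixels"])
E
```

```text
clock: 2.35
position: [0.5532, 0.0591, 0.1926]
tool_rot: [3.141, 0.0, -2.902]
force: [-0.7, -0.2, 0.3]
grip_width: 0.0856
[0.5531731  0.0591227  0.19259044] [ 3.14110245e+00  5.83545410e-05 -2.90173505e+00] 0.011926242834979651
```

View pics/c.png

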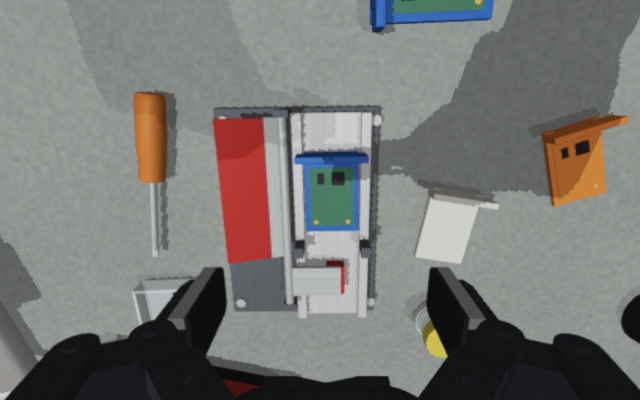

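Run:
```python
import cv2,pickle
s,p=pickle.load(open("w1.pkl","rb"))
im=p["pixels"][95:325,200:400]
cv2.imwrite("pics/d1.png",cv2.resize(im[:115],None,fx=4,fy=4,interpolation=cv2.INTER_CUBIC))
cv2.imwrite("pics/d2.png",cv2.resize(im[115:],None,fx=4,fy=4,interpolation=cv2.INTER_CUBIC))
```

```text
(no output)
```

View pics/d1.png

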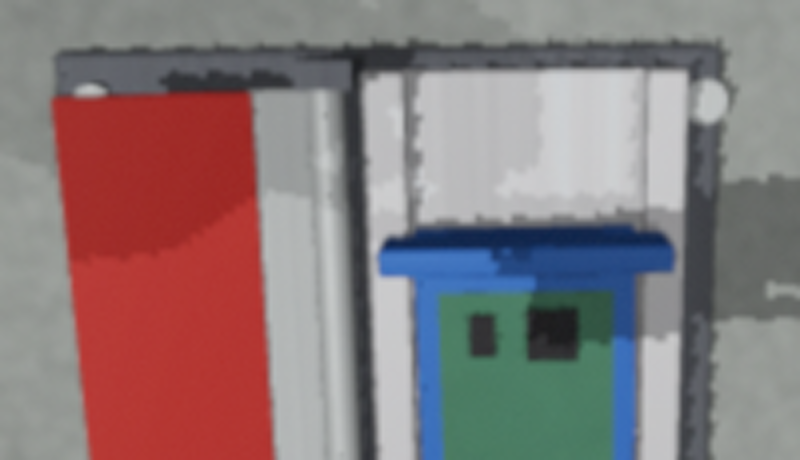

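View pics/d2.png

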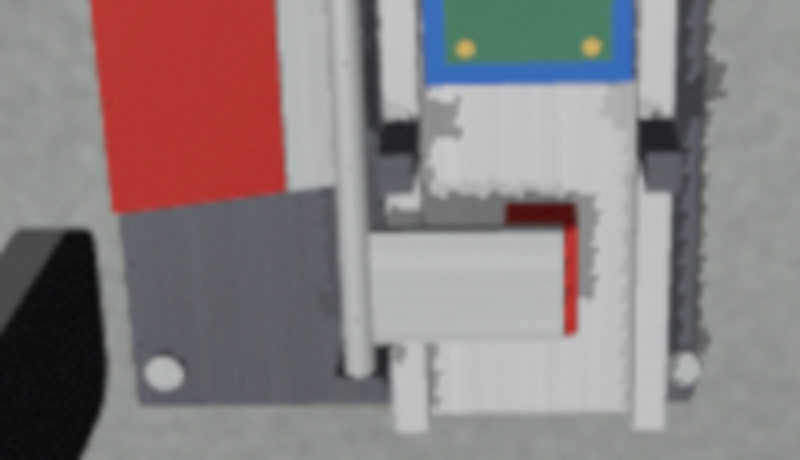

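```bash
cat > fit.py <<'E'
from h import *
import pickle
from scipy.optimize import least_squares
s,p=pickle.load(open("w1.pkl","rb"));c=cam(p,s)
S=[(-132,-107,10,214,108.4),(-132,45,10,378.7,105.9),(83,-107,10,235.1,310.4),(83,45,10,372.1,309.1),
(-10,-26.5,48,304,247.9),(-10,-34.5,48,295,247.9),(-10,26.5,48,361.4,247.9),(-10,34.5,48,370.4,247.9)]
S=np.array(S)
def W(q,P): 
    P=np.array(P)/1000; a=q[2]; return np.c_[q[0]+np.cos(a)*P[:,0]-np.sin(a)*P[:,1],q[1]+np.sin(a)*P[:,0]+np.cos(a)*P[:,1],P[:,2]]
r=least_squares(lambda q:(proj(c,W(q,S[:,:3]))-S[:,3:]).ravel(),[.62,.07,.24],x_scale=.01)
q=r.x;print("stage",q.round(4),np.degrees(q[2]));print(r.fun.reshape(-1,2).round(1))
def inS(X): 
    d=(np.array(X)-[q[0],q[1],0])[:,:2]; a=q[2]; return np.c_[d@[np.cos(a),np.sin(a)],d@[-np.sin(a),np.cos(a)]]*1000
print("tab rear top",inS(back(c,[[295.4,156.1],[368.2,155.6]],.05)).round(1))
print("tab front top",inS(back(c,[[295.4,163],[368.2,163]],.05)).round(1))
print("plate front",inS(back(c,[[306.6,230.4],[358.1,230.4]],.026)).round(1))
print("tcp in stage",inS([s["position"]]).round(1), "yaw",s["tool_rot"][2]+np.pi-q[2])
P=W(q,[(-125,-95.5,52),(3,-95.5,52),(-125,-57,41),(3,-57,41)]);print("paddle pred px",proj(c,P).round(1))
np.save("stage.npy",q)
E
python3 fit.py
```

```text
stage [0.6143 0.0804 0.2511] 14.38413933935539
[[-1.6 -0.8]
 [ 2.1 -0.2]
 [-0.9  1.7]
 [ 1.5  1.5]
 [-0.8  0.1]
 [-0.6  0.2]
 [ 0.3 -0.5]
 [ 0.2 -0.6]]
tab rear top [[-94.  -30.2]
 [-93.7  30. ]]
tab front top [[-88.2 -30.4]
 [-87.6  30.1]]
plate front [[-18.2 -24.3]
 [-17.6  25. ]]
tcp in stage [[-64.5  -5.4]] yaw -0.011192984997418165
paddle pred px [[211.4 118.6]
 [227.2 263.8]
 [262.4 117.2]
 [271.5 257.9]]
```

Stage fit: origin (0.614, 0.080), yaw 14.4°. The carrier is at stage x ≈ -56 mm (tab rear at -94, plate front at -18, so the two agree). The predicted paddle outline matches the picture. Next I set the finger spacing and hover behind the tab.

```bash
python3 -m creep '[{"rx":0,"ry":0,"rz":-0.6,"tx":20,"ty":-14,"tz":30,"hand":-0.46},{"rx":0,"ry":0,"rz":-0.6,"tx":40,"ty":-28,"tz":50,"hand":-0.46},{"rx":0,"ry":0,"rz":-0.6,"tx":48,"ty":-33,"tz":72,"hand":-0.46},{"rx":0,"ry":0,"rz":-0.6,"tx":48,"ty":-33,"tz":72,"hand":-0.46},{"rx":0,"ry":0,"rz":-0.6,"tx":48,"ty":-33,"tz":72,"hand":-0.46},{"rx":0,"ry":0,"rz":-0.6,"tx":48,"ty":-33,"tz":72,"hand":-0.46}]' 20
cat > look.py <<'E'
from h import *
import sys,pickle
q=np.load("stage.npy")
s=bot.observe();d=(s["position"]-[q[0],q[1],0])*1000;a=q[2]
print("stage tcp",[round(v,1) for v in (d[0]*np.cos(a)+d[1]*np.sin(a),-d[0]*np.sin(a)+d[1]*np.cos(a),d[2])],"dyaw deg",np.degrees(s["tool_rot"][2]+np.pi-a).round(2),"w",round(s["grip_width"],4),"F",s["force"].round(1),"t",s["clock"])
if len(sys.argv)>1:
    p=viewer.grab_frame("wrist");pickle.dump((s,p),open(sys.argv[1]+".pkl","wb"));cv2.imwrite(f"pics/{sys.argv[1]}.png",p["pixels"])
    if len(sys.argv)>2:
        p=viewer.grab_frame("scene");pickle.dump(p,open(sys.argv[1]+"_s.pkl","wb"));cv2.imwrite(f"pics/{sys.argv[1]}_s.png",cv2.resize(p["pixels"][170:270,250:400],None,fx=5,fy=5,interpolation=cv2.INTER_CUBIC))
E
python3 look.py e 1
```

```text
clock: 3.0
position: [0.5157, 0.0158, 0.1216]
tool_rot: [3.142, 0.002, -2.891]
force: [-0.6, -0.0, 1.3]
grip_width: 0.062
stage tcp [np.float64(-111.6), np.float64(-38.0), np.float64(121.6)] dyaw deg -0.04 w 0.062 F [-0.6 -0.   1.3] t 3.0
```

View pics/e.png

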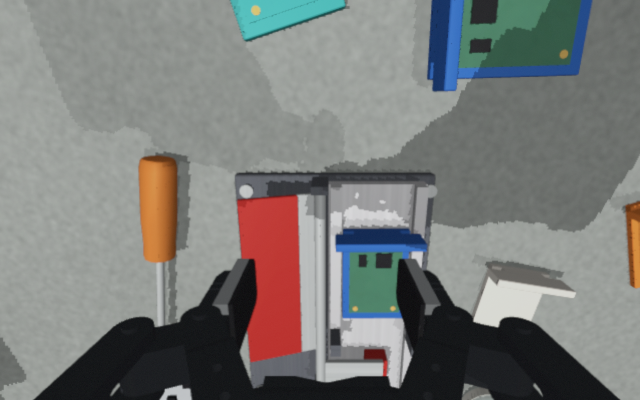

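View pics/e_s.png

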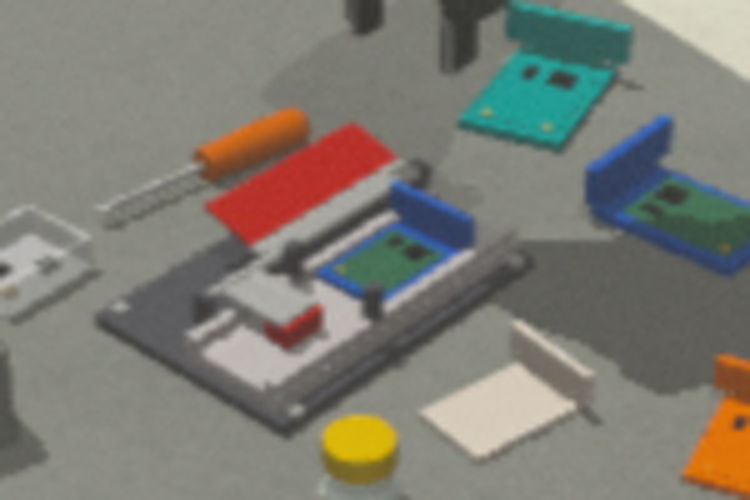

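Run:
```python
from h import *
import pickle
s,p=pickle.load(open("e.pkl","rb"));c=cam(p,s)
K,D,_,_=c; T=np.linalg.inv(p["tool_from_camera"])
cc=(K,D,T[:3,:3],T[:3,3])
for z in(0,-6,-10):
    print(z,proj(cc,np.array([(11,31,z),(11,45.5,z),(-11,31,z),(-11,45.5,z),(11,-31,z),(-11,-31,z)])/1000.).round(0).tolist())
cv2.imwrite("pics/e2.png",cv2.resize(p["pixels"][230:400,180:460],None,fx=2.8,fy=2.8,interpolation=cv2.INTER_CUBIC))
```

```text
0 [[395.0, 250.0], [427.0, 250.0], [392.0, 293.0], [423.0, 293.0], [257.0, 250.0], [260.0, 293.0]]
-6 [[397.0, 256.0], [431.0, 256.0], [394.0, 300.0], [426.0, 300.0], [254.0, 256.0], [257.0, 300.0]]
-10 [[399.0, 260.0], [433.0, 260.0], [396.0, 305.0], [429.0, 305.0], [253.0, 260.0], [256.0, 305.0]]
```

View pics/e2.png

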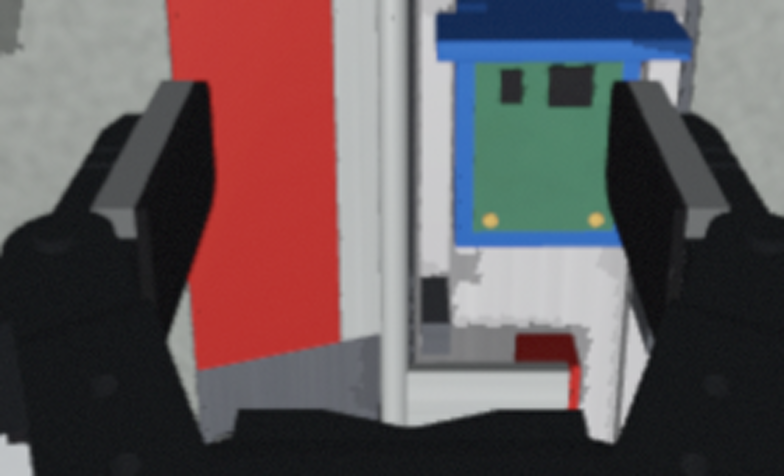

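```bash
python3 -m creep '[{"rx":0,"ry":0,"rz":0,"tx":0,"ty":0,"tz":35,"hand":-0.46},{"rx":0,"ry":0,"rz":0,"tx":0,"ty":0,"tz":65,"hand":-0.46},{"rx":0,"ry":0,"rz":0,"tx":0,"ty":0,"tz":76,"hand":-0.46},{"rx":0,"ry":0,"rz":0,"tx":0,"ty":0,"tz":76,"hand":-0.46},{"rx":0,"ry":0,"rz":0,"tx":0,"ty":0,"tz":76,"hand":-0.46}]'
python3 look.py f 1
```

```text
clock: 3.6
position: [0.5152, 0.0147, 0.0455]
tool_rot: [-3.141, 0.001, -2.892]
force: [0.4, -0.2, 0.2]
grip_width: 0.0626
stage tcp [np.float64(-112.3), np.float64(-38.9), np.float64(45.5)] dyaw deg -0.11 w 0.0626 F [ 0.4 -0.2  0.2] t 3.6
```

View pics/f.png

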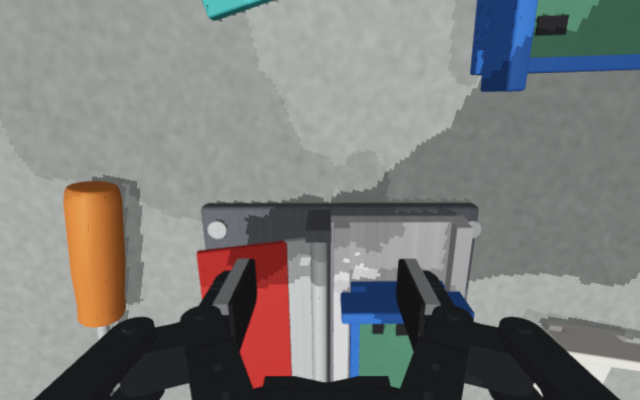

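View pics/f_s.png

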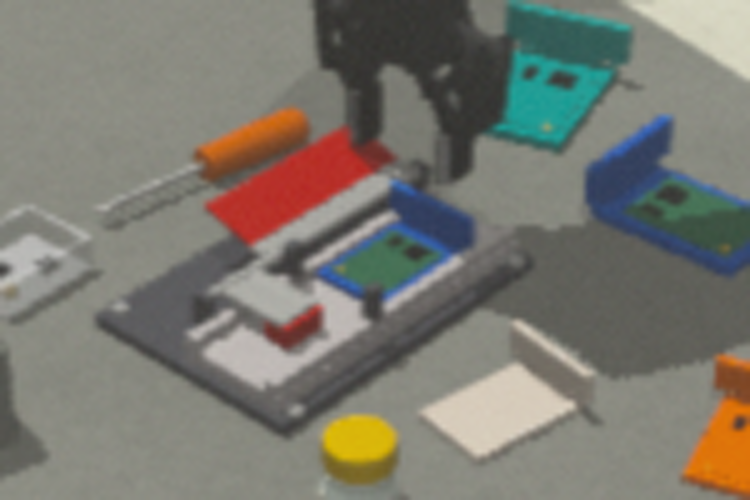

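Run:
```python
from h import *
import pickle
s,p=pickle.load(open("f.pkl","rb"));c=cam(p,s);q=np.load("stage.npy")
def W(P):
    P=np.array(P)/1000.; a=q[2]; return np.c_[q[0]+np.cos(a)*P[:,0]-np.sin(a)*P[:,1],q[1]+np.sin(a)*P[:,0]+np.cos(a)*P[:,1],P[:,2]]
print(proj(c,W([(-94,-31,50),(-94,31,50),(-88,-31,50),(-88,31,50),(-132,-107,10),(-132,45,10),(-125,-95.5,52),(-125,-57,41)])).round(1))
cv2.imwrite("pics/f2.png",cv2.resize(p["pixels"][190:340,180:490],None,fx=2.5,fy=2.5,interpolation=cv2.INTER_CUBIC))
```

```text
[[343.1 312. ]
 [477.  311.9]
 [343.  323. ]
 [475.4 322.9]
 [199.9 207.5]
 [481.3 207. ]
 [194.6 253.4]
 [286.7 242.7]]
```

View pics/f2.png

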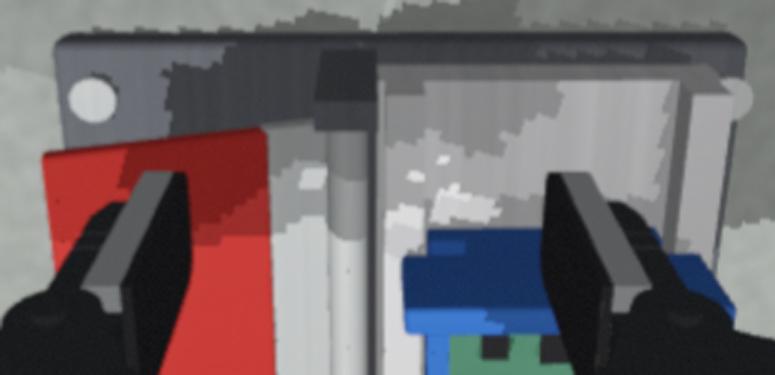

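```bash
python3 -m creep '[{"rx":0,"ry":0,"rz":0,"tx":0,"ty":0,"tz":6,"hand":-0.46},{"rx":0,"ry":0,"rz":0,"tx":0,"ty":0,"tz":10,"hand":-0.46},{"rx":0,"ry":0,"rz":0,"tx":0,"ty":0,"tz":13,"hand":-0.46},{"rx":0,"ry":0,"rz":0,"tx":0,"ty":0,"tz":16,"hand":-0.46},{"rx":0,"ry":0,"rz":0,"tx":0,"ty":0,"tz":17.5,"hand":-0.46},{"rx":0,"ry":0,"rz":0,"tx":0,"ty":0,"tz":17.5,"hand":-0.46}]'
python3 look.py g 1
```

```text
clock: 4.3
position: [0.5153, 0.0143, 0.0273]
tool_rot: [-3.141, 0.001, -2.893]
force: [0.4, -1.7, 13.9]
grip_width: 0.0623
stage tcp [np.float64(-112.3), np.float64(-39.4), np.float64(27.3)] dyaw deg -0.13 w 0.0623 F [ 0.4 -1.7 13.9] t 4.3
```

View pics/g.png

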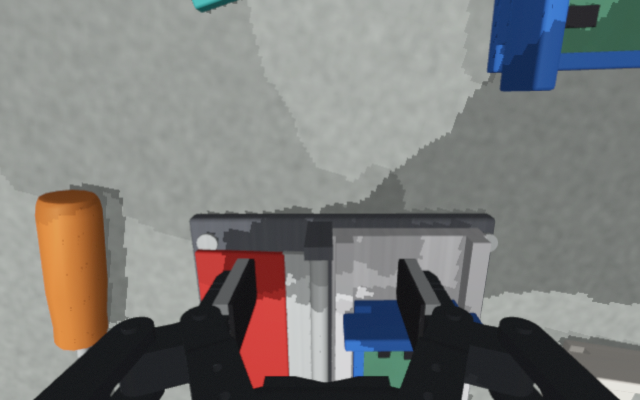

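View pics/g_s.png

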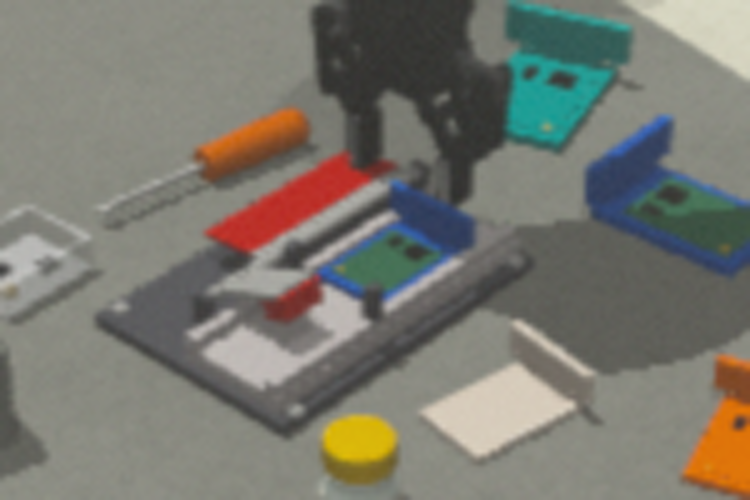

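```bash
python3 -m creep '[{"rx":0,"ry":0,"rz":0,"tx":0,"ty":0,"tz":-1,"hand":-0.46},{"rx":0,"ry":0,"rz":0,"tx":0,"ty":0,"tz":-2,"hand":-0.46},{"rx":0,"ry":0,"rz":0,"tx":0,"ty":0,"tz":-2,"hand":-0.46}]'
python3 look.py
```

```text
clock: 4.7
position: [0.5153, 0.0143, 0.0294]
tool_rot: [-3.141, 0.001, -2.893]
force: [2.7, -3.0, 7.2]
grip_width: 0.0626
stage tcp [np.float64(-112.4), np.float64(-39.4), np.float64(29.4)] dyaw deg -0.13 w 0.0626 F [ 2.7 -3.   7.2] t 4.7
```

The force has dropped to about 7 N with the jaw raised, so the clip is off its stop. Now pushing.

```bash
python3 -m creep '[{"rx":0,"ry":0,"rz":0,"tx":-5,"ty":0,"tz":0,"hand":-0.46},{"rx":0,"ry":0,"rz":0,"tx":-10,"ty":0,"tz":0,"hand":-0.46},{"rx":0,"ry":0,"rz":0,"tx":-15,"ty":0,"tz":0,"hand":-0.46},{"rx":0,"ry":0,"rz":0,"tx":-20,"ty":0,"tz":0,"hand":-0.46},{"rx":0,"ry":0,"rz":0,"tx":-25,"ty":0,"tz":0,"hand":-0.46},{"rx":0,"ry":0,"rz":0,"tx":-25,"ty":0,"tz":0,"hand":-0.46}]'
python3 look.py i 1
```

```text
clock: 5.3
position: [0.5386, 0.0206, 0.0289]
tool_rot: [-3.142, -0.001, -2.893]
force: [-1.8, -1.1, 9.0]
grip_width: 0.0623
stage tcp [np.float64(-88.2), np.float64(-39.1), np.float64(28.9)] dyaw deg -0.13 w 0.0623 F [-1.8 -1.1  9. ] t 5.3
```

View pics/i.png

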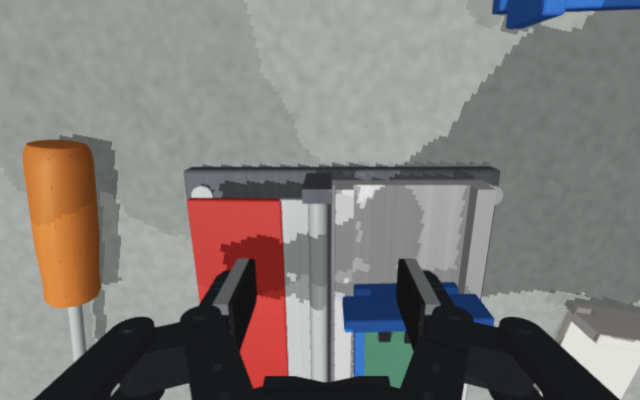

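View pics/i_s.png

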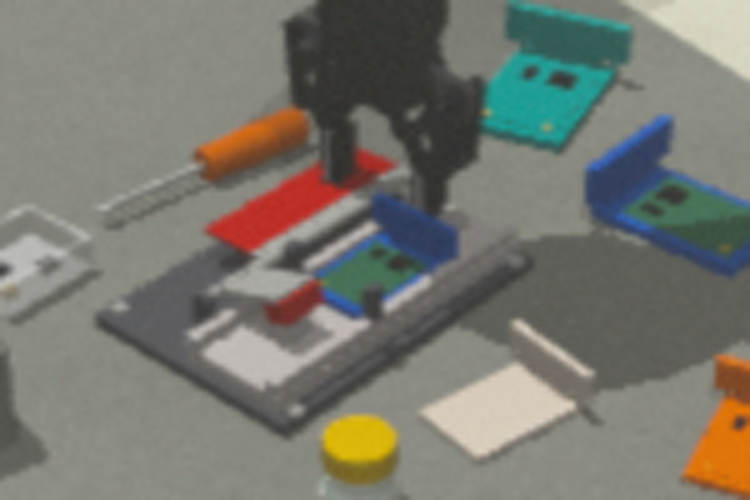

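```bash
python3 -m creep '[{"rx":0,"ry":0,"rz":0,"tx":-6,"ty":0,"tz":-0.5,"hand":-0.46},{"rx":0,"ry":0,"rz":0,"tx":-12,"ty":0,"tz":-0.5,"hand":-0.46},{"rx":0,"ry":0,"rz":0,"tx":-18,"ty":0,"tz":-0.5,"hand":-0.46},{"rx":0,"ry":0,"rz":0,"tx":-24,"ty":0,"tz":-0.5,"hand":-0.46},{"rx":0,"ry":0,"rz":0,"tx":-30,"ty":0,"tz":-0.5,"hand":-0.46},{"rx":0,"ry":0,"rz":0,"tx":-36,"ty":0,"tz":-0.5,"hand":-0.46},{"rx":0,"ry":0,"rz":0,"tx":-40,"ty":0,"tz":-0.5,"hand":-0.46},{"rx":0,"ry":0,"rz":0,"tx":-40,"ty":0,"tz":-0.5,"hand":-0.46}]'
python3 look.py j 1
```

```text
clock: 6.2
position: [0.5774, 0.0305, 0.0293]
tool_rot: [-3.142, -0.001, -2.893]
force: [-1.4, -0.6, 7.6]
grip_width: 0.0626
stage tcp [np.float64(-48.2), np.float64(-39.1), np.float64(29.3)] dyaw deg -0.13 w 0.0626 F [-1.4 -0.6  7.6] t 6.2
```

View pics/j.png

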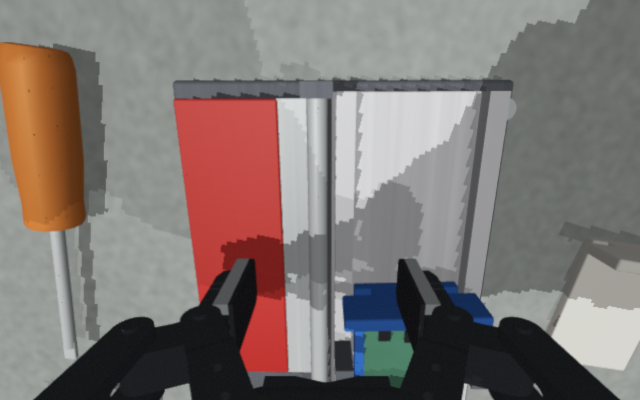

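View pics/j_s.png

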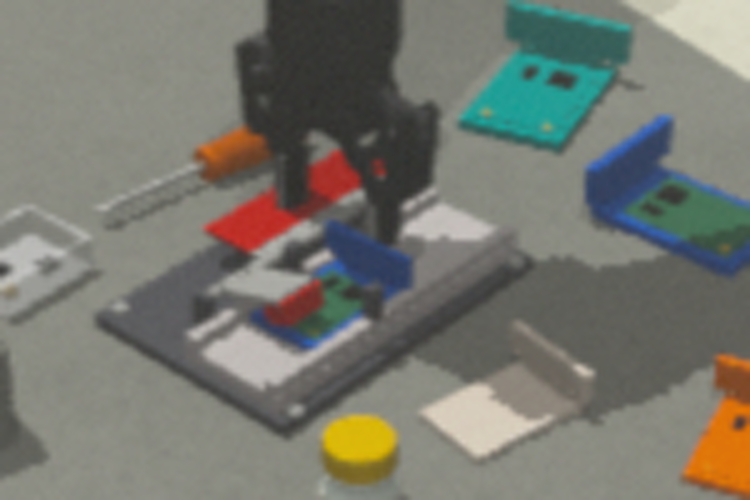

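```bash
python3 -m creep '[{"rx":0,"ry":0,"rz":0,"tx":-5,"ty":0,"tz":0,"hand":-0.46},{"rx":0,"ry":0,"rz":0,"tx":-10,"ty":0,"tz":0,"hand":-0.46},{"rx":0,"ry":0,"rz":0,"tx":-14,"ty":0,"tz":0,"hand":-0.46},{"rx":0,"ry":0,"rz":0,"tx":-17,"ty":0,"tz":0,"hand":-0.46},{"rx":0,"ry":0,"rz":0,"tx":-17,"ty":0,"tz":0,"hand":-0.46}]'
python3 look.py; python3 -m creep '[{"rx":0,"ry":0,"rz":0,"tx":-1,"ty":0,"tz":0,"hand":-0.46},{"rx":0,"ry":0,"rz":0,"tx":-2,"ty":0,"tz":0,"hand":-0.46},{"rx":0,"ry":0,"rz":0,"tx":-2,"ty":0,"tz":0,"hand":-0.46}]'
python3 look.py k 1
```

```text
clock: 6.8
position: [0.5936, 0.0346, 0.0293]
tool_rot: [-3.142, -0.002, -2.893]
force: [-2.8, -1.5, 7.9]
grip_width: 0.0622
stage tcp [np.float64(-31.5), np.float64(-39.2), np.float64(29.3)] dyaw deg -0.13 w 0.0622 F [-2.8 -1.5  7.9] t 6.8
clock: 7.1
position: [0.5951, 0.0349, 0.0293]
tool_rot: [-3.142, -0.002, -2.893]
force: [-4.6, -1.5, 8.2]
grip_width: 0.0621
stage tcp [np.float64(-29.9), np.float64(-39.2), np.float64(29.3)] dyaw deg -0.14 w 0.0621 F [-4.6 -1.5  8.2] t 7.1
```

View pics/k.png

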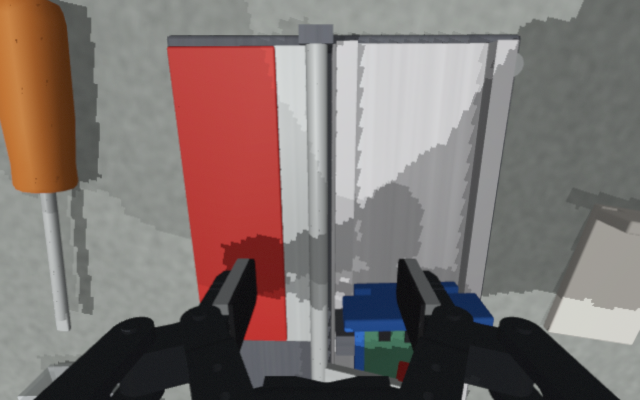

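View pics/k_s.png

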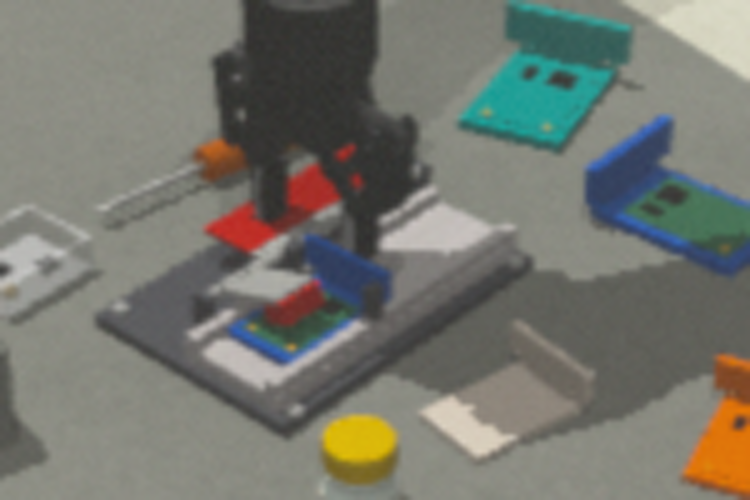

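```bash
python3 -m creep '[{"rx":0,"ry":0,"rz":0,"tx":-1,"ty":0,"tz":0,"hand":-0.46},{"rx":0,"ry":0,"rz":0,"tx":-2,"ty":0,"tz":0,"hand":-0.46},{"rx":0,"ry":0,"rz":0,"tx":-2,"ty":0,"tz":0,"hand":-0.46}]'
python3 look.py; python3 -m creep '[{"rx":0,"ry":0,"rz":0,"tx":-0.5,"ty":0,"tz":0,"hand":-0.46},{"rx":0,"ry":0,"rz":0,"tx":-1,"ty":0,"tz":0,"hand":-0.46},{"rx":0,"ry":0,"rz":0,"tx":-1,"ty":0,"tz":0,"hand":-0.46}]'
python3 look.py
```

```text
clock: 7.5
position: [0.597, 0.0354, 0.0293]
tool_rot: [-3.142, -0.002, -2.893]
force: [-4.7, -1.4, 8.2]
grip_width: 0.0622
stage tcp [np.float64(-27.9), np.float64(-39.2), np.float64(29.3)] dyaw deg -0.14 w 0.0622 F [-4.7 -1.4  8.2] t 7.5
clock: 7.8
position: [0.598, 0.0357, 0.0293]
tool_rot: [-3.142, -0.002, -2.893]
force: [-5.8, -1.1, 7.8]
grip_width: 0.0624
stage tcp [np.float64(-27.0), np.float64(-39.2), np.float64(29.3)] dyaw deg -0.13 w 0.0624 F [-5.8 -1.1  7.8] t 7.8
```

```bash
python3 -m creep '[{"rx":0,"ry":0,"rz":0,"tx":-0.5,"ty":0,"tz":0,"hand":-0.46},{"rx":0,"ry":0,"rz":0,"tx":-1,"ty":0,"tz":0,"hand":-0.46},{"rx":0,"ry":0,"rz":0,"tx":-1,"ty":0,"tz":0,"hand":-0.46}]'
python3 look.py; python3 -m creep '[{"rx":0,"ry":0,"rz":0,"tx":-0.5,"ty":0,"tz":0,"hand":-0.46},{"rx":0,"ry":0,"rz":0,"tx":-1,"ty":0,"tz":0,"hand":-0.46},{"rx":0,"ry":0,"rz":0,"tx":-1,"ty":0,"tz":0,"hand":-0.46}]'
python3 look.py l 1
```

```text
clock: 8.1
position: [0.5988, 0.0359, 0.0293]
tool_rot: [3.142, -0.002, -2.893]
force: [-5.6, -1.2, 7.3]
grip_width: 0.0622
stage tcp [np.float64(-26.0), np.float64(-39.2), np.float64(29.3)] dyaw deg -0.14 w 0.0622 F [-5.6 -1.2  7.3] t 8.1
clock: 8.4
position: [0.599, 0.036, 0.0291]
tool_rot: [3.141, -0.004, -2.893]
force: [-11.5, -4.0, 11.0]
grip_width: 0.0622
stage tcp [np.float64(-25.9), np.float64(-39.2), np.float64(29.1)] dyaw deg -0.13 w 0.0622 F [-11.5  -4.   11. ] t 8.4
```

View pics/l_s.png

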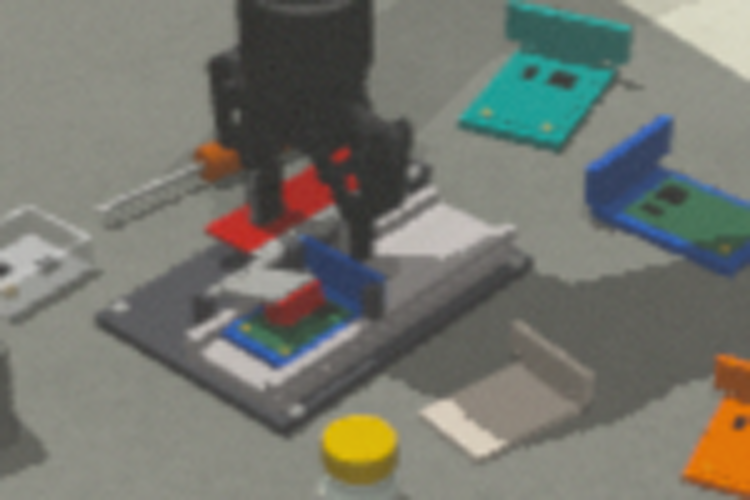

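The motion stalled and the push force jumped, so the carrier is home. I back the finger off the tab before letting the paddle up, so the tab isn't dragged upward.

```bash
python3 -m creep '[{"rx":0,"ry":0,"rz":0,"tx":1,"ty":0,"tz":0,"hand":-0.46},{"rx":0,"ry":0,"rz":0,"tx":3,"ty":0,"tz":0,"hand":-0.46},{"rx":0,"ry":0,"rz":0,"tx":3,"ty":0,"tz":-2,"hand":-0.46},{"rx":0,"ry":0,"rz":0,"tx":3,"ty":0,"tz":-4,"hand":-0.46},{"rx":0,"ry":0,"rz":0,"tx":3,"ty":0,"tz":-7,"hand":-0.46},{"rx":0,"ry":0,"rz":0,"tx":3,"ty":0,"tz":-10,"hand":-0.46},{"rx":0,"ry":0,"rz":0,"tx":3,"ty":0,"tz":-16,"hand":-0.46},{"rx":0,"ry":0,"rz":0,"tx":3,"ty":0,"tz":-24,"hand":-0.46}]'
python3 look.py
python3 -m creep '[{"rx":0,"ry":0,"rz":0,"tx":0,"ty":0,"tz":-20,"hand":-0.46},{"rx":0,"ry":0,"rz":0,"tx":10,"ty":0,"tz":-60,"hand":-0.46},{"rx":0,"ry":0,"rz":0,"tx":30,"ty":0,"tz":-95,"hand":-0.46},{"rx":0,"ry":0,"rz":0,"tx":50,"ty":0,"tz":-120,"hand":-0.46},{"rx":0,"ry":0,"rz":0,"tx":50,"ty":0,"tz":-130,"hand":-0.46},{"rx":0,"ry":0,"rz":0,"tx":50,"ty":0,"tz":-130,"hand":-0.46},{"rx":0,"ry":0,"rz":0,"tx":50,"ty":0,"tz":-130,"hand":-0.46}]'
python3 look.py m 1
```

```text
clock: 9.3
position: [0.5975, 0.0357, 0.0537]
tool_rot: [3.142, -0.001, -2.893]
force: [-0.5, -0.6, -0.1]
grip_width: 0.0623
stage tcp [np.float64(-27.4), np.float64(-39.1), np.float64(53.7)] dyaw deg -0.12 w 0.0623 F [-0.5 -0.6 -0.1] t 9.3
clock: 10.0
position: [0.5497, 0.0237, 0.1831]
tool_rot: [3.141, -0.0, -2.892]
force: [0.5, 0.0, 0.2]
grip_width: 0.0626
stage tcp [np.float64(-76.7), np.float64(-38.8), np.float64(183.1)] dyaw deg -0.1 w 0.0626 F [0.5 0.  0.2] t 10.0
```

View pics/m.png

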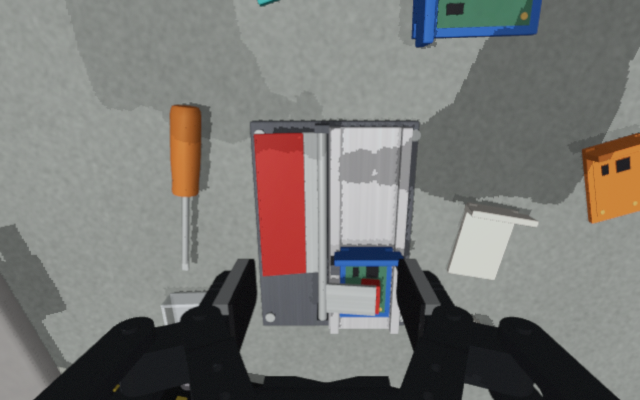

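View pics/m_s.png

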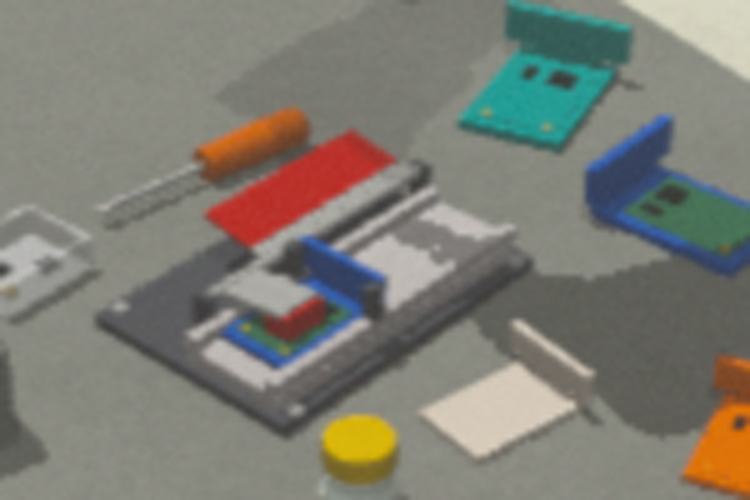

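Run:
```python
from h import *
import pickle
s,p=pickle.load(open("m.pkl","rb"));c=cam(p,s);q=np.load("stage.npy")
def W(P):
    P=np.array(P)/1000.; a=q[2]; return np.c_[q[0]+np.cos(a)*P[:,0]-np.sin(a)*P[:,1],q[1]+np.sin(a)*P[:,0]+np.cos(a)*P[:,1],P[:,2]]
u=proj(c,W([(-16,-31,50),(-16,31,50),(-10,-31,50),(-10,31,50),(60,-25,26),(60,25,26),(-132,-107,10),(83,-107,10)]))
print(((u-[310,235])*7+3).round(0).tolist(), u[6:].round(1))
cv2.imwrite("pics/m2.png",cv2.resize(p["pixels"][235:320,310:420],None,fx=7,fy=7,interpolation=cv2.INTER_CUBIC))
```

```text
[[177.0, 176.0], [671.0, 175.0], [177.0, 219.0], [668.0, 218.0], [212.0, 577.0], [558.0, 576.0], [-424.0, -794.0], [-328.0, 642.0]] [[248.9 121.1]
 [262.7 326.3]]
```

View pics/m2.png

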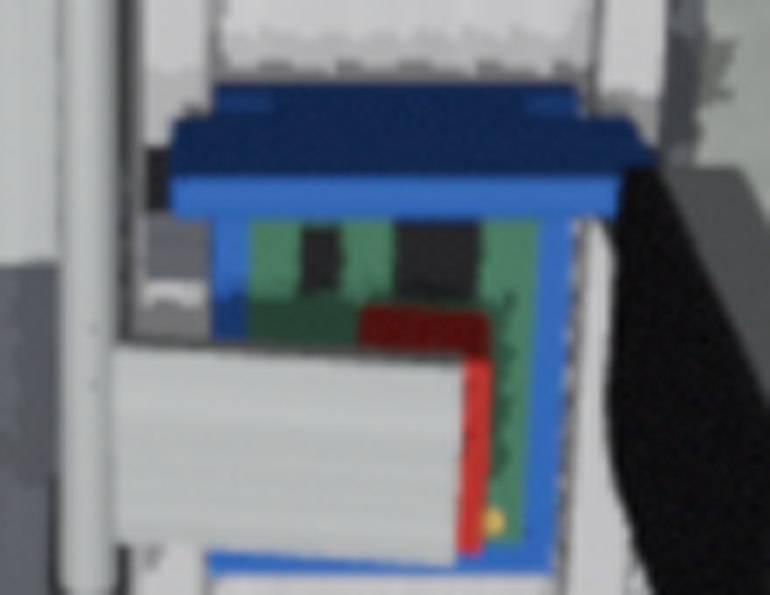

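The tab's rear top edge is at crop row 177 (predicted 176 when home) and the plate front at 573 (predicted 577). The tab is flush with the posts and the jaw rests on the board. Handing in.

Run:
```python
from workcell import bot
s=bot.observe();print(s["clock"],s["force"].round(1),abs(s["qd"]).max());print(bot.job_done())
```

```text
10.1 [-0.5 -0.2  0.5] 0.0024919188687971385
the job is handed in; nothing more can be done
None
```

I loaded the blue carrier into the stage, clamped it and handed the job in at 10.1 s of the 42 s allowed. No verdict is reported, so this rests on my own checks.

**What I did:** I held the paddle down with one fingertip at about 7–9 N, with the jaw visibly raised. With the other fingertip I pushed the tab about 78 mm, until it stalled against the end stops. I then backed off the tab, let the paddle up so the jaw closed, and lifted the hand clear.

**Last checks:**
- **Position:** in the wrist picture the tab and plate edges are within about 1 mm of the predicted home position, against the posts and straight in the channel.
- **Clamp:** the jaw's foot rests on the board and the paddle is back up. I judged this by eye; I did not measure the clip angle or the clamp force.
- **Hand:** clear of the stage, with only sensor noise on the force reading.
- **Other items:** those in view look unmoved. I did not measure them.

**What disagreed:** the first press read 13.9 N, probably near the clip's stop, so I eased off by 2 mm before pushing. The stage fit left image errors of up to 2 pixels. The carrier stalled about 1 mm beyond the computed end position, which is within the calibration's 2 mm.

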